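Build a carton column from two infeed ledges and latch it

TASK

Finish the column of packed cartons at this station: slide the green-labelled carton off the lower ledge squarely onto the base carton, then slide the orange-labelled carton off the higher ledge squarely on top of it, each flat with its edges flush with the carton below to within about 10 mm. Then turn the red latch a quarter turn to its closed stop, so that its tongue lies over the finished column. Leave the base carton in its nest and do not disturb the other things on the table.

Things in the scene. Friction and masses are not known exactly. Their poses are not given: they have to be found in the camera images.
- station: Fixed aluminium deck, 10 mm thick, carrying the nest and the latch post; origin on the table under the centre of the nest (the column's axis). Its y axis is the line along which both ledges feed (one ledge on the +y side, the other on the -y side); the latch stands on its +x side.
- ledge_low: Fixed lower infeed ledge with blue guide rails; surface 63 mm above the table (3 mm above the base carton's top), 215 mm long along the station's y. Origin on the table under its centre, 176.5 mm from the station's origin, on the +y or -y side. Two rails, 12 mm high above the surface and 124 mm apart, guide a carton along y. 14 mm gap between the ledge's inner end and the column.
- ledge_high: Fixed higher infeed ledge with yellow guide rails, across the column from the lower one; surface 113 mm above the table (3 mm above the top of the second carton once it is in place), otherwise the same measures.
- carton_base: Carton 120 x 110 x 50 mm (its x, y, z), about 0.4 kg, too wide to grip; origin at the centre of its underside. White label. Stands in the nest (lips 10 mm high, 1.5 mm play) with its underside 10 mm above the table.
- carton_low: Carton 120 x 110 x 50 mm (its x, y, z), about 0.4 kg, too wide to grip; origin at the centre of its underside. Green label. Starts between the rails somewhere along the lower ledge.
- carton_high: Carton 120 x 110 x 50 mm (its x, y, z), about 0.4 kg, too wide to grip; origin at the centre of its underside. Orange label. Starts between the rails somewhere along the higher ledge.
- latch (a joint): Angle of the red latch about its vertical axis, rad: 0 open stop (bar parallel to the station's y, knob on the +y side), 1.571 closed stop (knob towards the station's +x, yellow-tipped tongue over the column). Turns clockwise seen from above; stiff, stays where it is left. Starts between 0 and 0.35.
- latch_knob (a point): Centre of the top of the latch's black upright knob, 16 mm diameter; it rises 41 mm above the bar's top and ends 217 mm above the table, 70 mm from the latch's axis. The bar is 16 mm wide, 150 mm long, its top 174 mm above the table.
- latch_axis (a point): Point on the latch's vertical axis at the underside of its bar (166 mm above the table; the finished column ends at 160 mm), 105 mm from the station's origin along its +x; the bar reaches 75 mm to each side.
- spray_bottle: Bystander: white spray bottle with yellow head, 74 mm diameter, 224 mm tall, standing; origin at its foot.
- tape_roll: Bystander: yellow roll of tape lying flat, 100 mm diameter, 48 mm high; origin at its foot.
- tin: Bystander: tin with blue label, 70 mm diameter, 100 mm tall; origin at its foot.
- wrench: Bystander: steel wrench 150 mm long lying along its x axis on the table.
- black_part: Bystander: black suspension arm part, about 230 mm long (y), 36 mm high; origin at its underside's centre.
There are look-alikes about, which are no part of the job. What is shaped like the carton_high but black or pink is not meant.

How it is judged:
By the outcome, as a careful person would: the job done as asked, in the order asked, and still so for the second after the job is handed in, with the robot touching nothing.
It also fails if it takes over 72 s, if anything falls off the work surface, if the arm or the gripper's body presses on something with over 40 N, if the wrist force passes 120 N, or if a joint passes its speed limit or range.

ROBOT

A 6-joint arm with a two-finger parallel gripper is mounted at the origin on the work surface. World frame = base frame: x ahead of the robot, y to its left, z up, the work surface at z = 0. Lengths are in m, angles in degrees, forces in N, time in s.
With the tool pointing down it reaches from about 0.35 to 0.925 m from the base axis. Payload 6.4 kg.
Tool frame: the origin (TCP) lies at the very end of the fingers, on their centre line; the grasp point (between the pads) lies robot.tcp_to_grasp behind it (robot.tcp_to_grasp is the distance from the TCP to the grasp point, in m); z points along the fingers, y is the line along which they close (so a half turn about z gives the same grasp; the last joint's range is limited). The gripper opens to 85 mm and grips with 20 to 120 N. Pads are 22 mm wide; open, the fingers measure 114 mm over their backs; the gripper's body (76 mm by 85 mm) begins 54 mm behind the grasp point. The pads swing forward as they close: fully open they stand 13 mm farther back than shut.
Start: joints at [-74.032, 14.043, 89.255, -0, 76.702, -9.975], TCP at [0.284, -0.585, 0.231] pointing down, gripper open.
Joint ranges: [-179.41, 179.41], [-58.25, 129.5], [7.25, 145.43], [-54.29, 234.29], [11.92, 165.04], [-157.13, 157.13]. Speed limits (degrees/s): [147.25, 147.25, 180, 180, 180, 180].

INTERFACE

Orientations are given as a 3x3 rotation matrix whose columns are the frame's x, y, z axes.
In Python, from cell import robot gives the robot as it stands. The module is installed in compiled form; this text tells all that it offers.
- The arm moves only by the tool jog_arm, never from a script. Its argument "plan" is a list of rows, each a list of 3 entries, a list of its own where there are three numbers: the shift along the tool's x, y, z in units of 600 mm (1.0 is 600 mm), then the turn, a rotation vector about the tool's x, y, z in units of 180 degrees (1.0 is 180 degrees), then the opening, from 0 (shut) to 1 (fully open). A call has 1 to 5 rows; each row is the pose to reach, as a shift and turn from the pose commanded when the call began, along the tool's axes at that moment, turning the shorter way round; what a row does not reach only later rows make up. A row lasts 1/12 s, in which the tool goes at most 41.7 mm and 7.16 degrees, less where a joint would pass 70% of its speed; a pose out of reach is approached as far as the arm can. A call with a number of a shift or a turn outside -1 to 1 is refused whole. A call with a gripper value outside its range is refused whole. The fingers move at their own pace and stop on an object; "grip_force" is the grip in N (left out, the last holds). Time passes only in rows, so rows that repeat a pose let the fingers close. It gives the time, the measured TCP pose, the force, the opening and the grip force at its end, in the units of the state.
- robot.state(): the state, without advancing time (a new reading comes with each control period).
- robot.capture(name): name is "scene" or "top" or "wrist"; returns a dict with "frame" (420x560x3 uint8, blue, green, red), "range_z" (420x560 float32, m along the optical axis (not along the pixel's ray), 0 where there is no reading), "fx", "fy", "cx", "cy" (pixels), "position" and "rotation" of the camera in the world; the wrist camera has in their place "hand_eye" (4x4, takes a point from camera to tool coordinates, whose origin is the TCP and whose axes are the flange's). Camera axes: x right, y down, z forward; pixel columns grow to the right and rows downward; lengths in m; the calibration is good to about 2 mm. The wrist camera is an equidistant fisheye: a pixel r from the principal point sees the ray r / f radians off the axis. A picture is of the moment at which its call begins: read the wrist's pose just before it.
- robot.finish_job(): hands the job in; it is judged then, once.
The state is a dict: "time": time; "qpos": joint angles; "qvel": joint speeds; "joint_torque": joint torques, N m; "tool_pos": TCP position; "tcp_rot": TCP orientation; "wrist_force": force on the tool from outside, world axes, zero at the start; "wrist_torque": the same for the moment, N m; "finger_gap": finger opening in m; "gripper_force": force on a finger pad.
Only numpy, scipy, OpenCV 4.12 (cv2) and the standard library are available. Lean on these libraries where they do the work, as an engineer would, in place of code of your own. Each camera call takes 0.05 s, during which the arm holds its last target. There are 200 camera calls.

## Working session

There is one attempt and no reset: what is moved stays moved. The work goes in short steps, Python scripts to look and compute and a tool call to move; the robot and the scene stay as the last step left them, time stands still between calls to the robot, and variables do not carry over. Pictures are saved under pics/ and viewed, at most 10 in all, crops included, and the job is handed in when it is done.

Besides the shell and the picture viewer there is one more tool, called after "Call:" as name(argument=value, ...), one argument or row to a line, values as JSON. jog_arm: Moves the arm, as the interface text tells. Shifts and turns lie within -1 to 1; 1 stands for 600 mm of shift or 180 degrees of turn. Its arguments: {"type":"object","properties":{"plan":{"type":"array","items":{"type":"array"}},"grip_force":{"type":"number"}},"required":["plan"]}

```bash
mkdir -p pics; cat > h.py <<'E'
import numpy as np, cv2
from cell import robot
def cap(n):
    d=robot.capture(n); return d
def pts(d):
    z=d["range_z"]; v,u=np.mgrid[:z.shape[0],:z.shape[1]]
    c=np.stack([(u-d["cx"])/d["fx"]*z,(v-d["cy"])/d["fy"]*z,z],-1)
    w=c@np.array(d["rotation"]).T+np.array(d["position"]); w[z==0]=np.nan
    return w
E
python3 - <<'E'
from h import *
s=robot.state(); print({k:np.round(v,3).tolist() for k,v in s.items()}); print(robot.tcp_to_grasp)
a=cap("scene"); b=cap("top")
np.savez("a.npz",**a); np.savez("b.npz",**b)
for d in(a,b): print(d["position"],np.round(d["rotation"],3).tolist(),d["fx"],d["cx"],d["cy"])
cv2.imwrite("pics/scene.png",cv2.resize(a["frame"],(800,600))); cv2.imwrite("pics/top.png",cv2.resize(b["frame"],(800,600)))
E
```

```text
{'time': 0.0, 'qpos': [-74.033, 14.085, 89.326, 0.0, 76.701, -9.974], 'qvel': [-0.033, 0.046, 0.057, 0.036, -0.003, 0.016], 'joint_torque': [0.0, -42.951, -32.613, -0.0, 0.005, -0.0], 'tool_pos': [0.284, -0.584, 0.23], 'tcp_rot': [[0.899, 0.437, -0.001], [0.437, -0.899, 0.002], [0.0, -0.002, -1.0]], 'wrist_force': [0.578, 0.595, -0.652], 'wrist_torque': [-0.036, 0.036, -0.044], 'gripper_force': 0.0, 'finger_gap': 0.085}
0.0187
[ 1.03411003 -0.60770181  0.93372039] [[0.778, 0.438, -0.451], [0.628, -0.564, 0.536], [-0.019, -0.7, -0.713]] 448.52142583160554 276.9000123024257 209.5173079289203
[0.41558578 0.00174312 1.25328246] [[0.023, -0.993, 0.117], [-1.0, -0.024, -0.008], [0.01, -0.117, -0.993]] 444.17692962228693 287.81104814446536 210.29498582148207
```

View pics/scene.png

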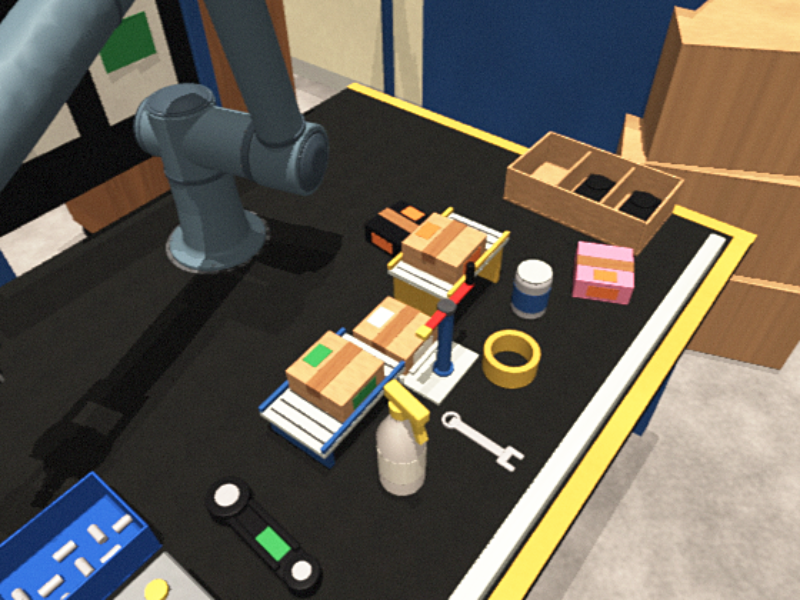

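View pics/top.png

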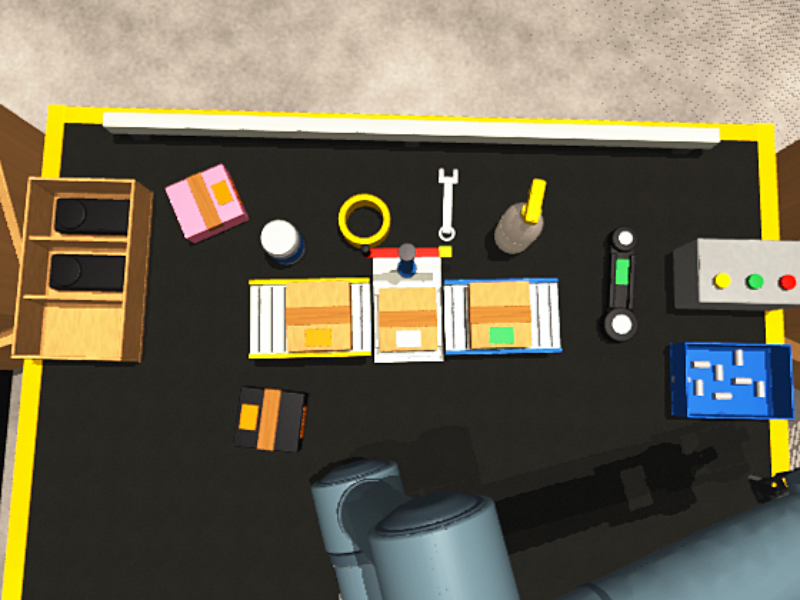

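The top view shows the yellow (high) ledge at (310,318), the base carton at (408,320) and the blue (low) ledge at (503,315). The latch is at (407,253), with its knob at about (367,251).

There are three orange-labelled candidates:
- a kraft carton at (318,318), on the yellow ledge
- a black one at (272,420), on the table
- a pink one at (207,203), on the table

Only the kraft carton fits, since it sits between the yellow rails and isn't black or pink. I'll confirm it in a crop and measure.

```bash
cat > m.py <<'E'
from h import *
def load(f): return dict(np.load(f))
def rect(P):
    P=P.astype(np.float32)*1000; (c,s,a)=cv2.minAreaRect(P); return np.round(c,1),np.round(s,1),round(a,2)
def blob(w,m,zr):
    k=m&(w[...,2]>zr[0])&(w[...,2]<zr[1]); k=k.astype(np.uint8)
    n,l,st,_=cv2.connectedComponentsWithStats(k)
    i=1+np.argmax(st[1:,4]); return w[l==i]
E
python3 - <<'E'
from m import *
b=load("b.npz"); w=pts(b); f=b["frame"]
roi=np.zeros(w.shape[:2],bool); roi[165:265,165:400]=1
hsv=cv2.cvtColor(f,cv2.COLOR_BGR2HSV); H,S,V=hsv[...,0],hsv[...,1],hsv[...,2]
x=w[...,0];y=w[...,1]
for n,zr,(u0,u1) in(("base",(.05,.07),(255,316)),("low",(.105,.121),(305,400)),("high",(.153,.173),(165,260))):
    r=roi.copy(); r[:,:u0]=0; r[:,u1:]=0
    P=blob(w,r,zr); print(n,len(P),rect(P[:,:2]),np.round(np.median(P,0),4))
for n,m in(("yellow",(H>20)&(H<34)&(S>170)&(V>120)),("blue",(H>100)&(H<125)&(S>130))):
    P=w[roi&m&(w[...,2]>.05)]; P=P[~np.isnan(P[:,0])]; zz=np.nanpercentile(P[:,2],[10,50,90])
    xm=np.median(P[:,0])
    print(n,len(P),zz,rect(P[:,:2]))
    for g in (P[:,0]>xm+.03,P[:,0]<xm-.03):
        Q=P[g]; 
        if len(Q)>20: l=cv2.fitLine(Q[:,:2].astype(np.float32),cv2.DIST_HUBER,0,.01,.01).ravel(); print(len(Q),np.round(l,4),Q[:,1].min(),Q[:,1].max(),np.median(Q[:,2]))
r2=np.zeros_like(roi); r2[150:200,245:330]=1
red=r2&((H<8)|(H>172))&(S>150)&(V>80)&(w[...,2]>.15); P=w[red]; print("red",len(P),rect(P[:,:2]),np.median(P[:,2]))
k=r2&(w[...,2]>.19); 
for c in cv2.connectedComponentsWithStats(k.astype(np.uint8))[2:]: print(np.round(c,1).tolist())
P=w[k]; print("high pts", [ (np.round(q,3)).tolist() for q in P[::8]])
yl=r2&(H>20)&(H<34)&(S>150)&(w[...,2]>.15); print("tip",np.median(w[yl],0))
a=load("a.npz"); 
c1=cv2.resize(f[165:265,165:400],None,fx=3.2,fy=3.2,interpolation=3); c2=cv2.resize(a["frame"][140:330,180:380],None,fx=1.5,fy=1.5,interpolation=3)
o=np.zeros((600,760,3),np.uint8); o[:c1.shape[0],:c1.shape[1]]=c1; o[320:320+280,:300]=c2[:280,:300]; cv2.imwrite("pics/crop.png",o)
E
```

```text
base 1802 (array([522.9,  -0.6]), array([120.1, 108.5]), 1.61) [ 5.215e-01 -3.000e-04  5.970e-02]
low 1979 (array([ 530. , -167.5]), array([120.3, 111.5]), 1.92) [ 0.5291 -0.1675  0.1127]
high 2178 (array([515.1, 155. ]), array([120.6, 110.6]), 3.23) [0.5143 0.1548 0.1627]
yellow 755 [0.1220556  0.126371   0.16553573] (array([568.4,  33.6]), array([233.5, 503.5]), 3.06)
279 [ 0.1671 -0.9859  0.5986  0.098 ] -0.07153352049544794 0.28601683674052103 0.12535257318767012
155 [ 0.0281 -0.9996  0.4459  0.1964] 0.09710361614417623 0.2791715497687854 0.12424265748282126
blue 494 [0.06843859 0.07464502 0.07962438] (array([567.6, -11.5]), array([229.2, 541.1]), 2.65)
45 [0.0427 0.9991 0.6339 0.193 ] -0.006330275360104165 0.26245887782267385 0.057806247261570576
238 [ 0.0483 -0.9988  0.4647 -0.1796] -0.2869132268327098 0.17321739505302688 0.07467733716906788
red 220 (array([626.9,  13.4]), array([ 15.7, 126.2]), 2.49) 0.17376321441368725
[[0, 0, 560, 420, 235153], [252, 171, 7, 8, 47]]
[[279.5, 209.5], [255.1, 174.5]]
high pts [[0.631, 0.079, 0.214], [0.628, 0.071, 0.216], [0.627, 0.067, 0.211], [0.621, 0.081, 0.214], [0.618, 0.076, 0.217], [0.617, 0.072, 0.208]]
tip [ 0.62984792 -0.06179324  0.17504217]
```

View pics/crop.png

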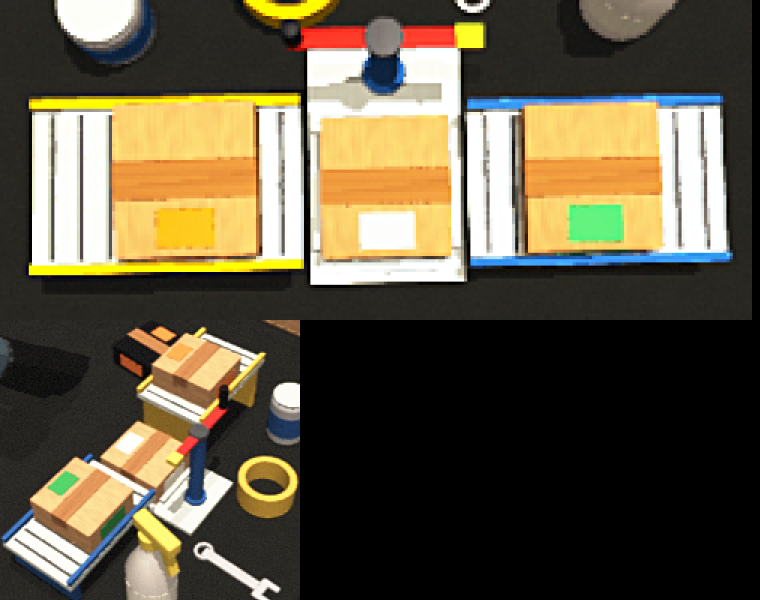

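The crop confirms the kraft carton with the orange label between the yellow rails (crop px 185,180), and the green-labelled one between the blue rails (590,180). I'll fit the rails for the station's yaw and work out the first move.

```bash
python3 - <<'E'
from m import *
b=load("b.npz"); w=pts(b); f=b["frame"]; x,y,z=[w[...,i] for i in range(3)]
H,S,V=cv2.split(cv2.cvtColor(f,cv2.COLOR_BGR2HSV))
for n,m,zr,yr in(("yel",(H>20)&(H<34)&(S>150),(.117,.135),(.06,.29)),("blu",(H>100)&(H<125)&(S>120),(.068,.082),(-.29,-.065))):
    for xr in((.43,.49),(.55,.62)):
        k=m&(z>zr[0])&(z<zr[1])&(y>yr[0])&(y<yr[1])&(x>xr[0])&(x<xr[1]); Q=w[k]
        l=cv2.fitLine(Q[:,:2].astype(np.float32),cv2.DIST_HUBER,0,.001,.001).ravel(); l/=np.sign(l[1]) if 0 else 1
        print(n,len(Q),np.round(l,4),"deg",round(np.degrees(np.arctan(-l[0]/l[1])),2),"x at y=0",round(l[2]-l[3]*l[0]/l[1],4),np.round([Q[:,1].min(),Q[:,1].max(),np.median(Q[:,2])],4))
k=(z>.1)&(x>.58)&(x<.8)&(y<-.1)&(y>-.32); P=w[k]; print("bottle",P.min(0),P.max(0))
c=robot.capture("wrist"); print(np.round(c["hand_eye"],3).tolist())
E
cat >> h.py <<'E'
PSI=2.6; O=np.array([.5225,-.0005])
def stn(p,O=O,psi=PSI):
    a=np.radians(psi); R=np.array([[np.cos(a),-np.sin(a)],[np.sin(a),np.cos(a)]]); return R.T@(np.array(p)[:2]-O)
def go(sx,sy,z,ang=90.):
    "station target (mm), ang = tool x angle in station; prints the shift and turn in jog units"
    s=robot.state(); p=np.array(s["tool_pos"]); R=np.array(s["tcp_rot"])
    a=np.radians(PSI); Rz=np.array([[np.cos(a),-np.sin(a)],[np.sin(a),np.cos(a)]])
    t=np.r_[O+Rz@np.array([sx,sy])/1000,z/1000]
    b=np.radians(ang+PSI); X=np.array([np.cos(b),np.sin(b),0]); Z=np.array([0,0,-1.]); T=np.stack([X,np.cross(Z,X),Z],1)
    rv=cv2.Rodrigues(R.T@T)[0].ravel()
    print("now stn",np.round(stn(p)*1000,1),round(p[2]*1000,1),"t",round(s["time"],2),"F",np.round(s["wrist_force"],1),"gap",round(s["finger_gap"],4),"-> shift",np.round(R.T@(t-p)/.6,4).tolist(),"turn",np.round(rv/np.pi,4).tolist())
E
python3 -c "
from h import *
go(0,-250,230);go(0,-250,72)"
```

```text
yel 262 [ 0.0495 -0.9988  0.4486  0.1689] deg 2.84 x at y=0 0.457 [0.0666 0.2792 0.1244]
yel 194 [ 0.0454 -0.999   0.581   0.1807] deg 2.6 x at y=0 0.5892 [0.0729 0.286  0.1246]
blu 231 [ 0.0467 -0.9989  0.4647 -0.1808] deg 2.67 x at y=0 0.4562 [-0.2869 -0.0732  0.0747]
blu 156 [ 0.0449 -0.999   0.5976 -0.1798] deg 2.57 x at y=0 0.5895 [-0.2792 -0.0685  0.0746]
bottle [ 0.58007139 -0.24242598  0.10041866] [ 0.74909722 -0.11025274  0.2291044 ]
[[-0.001, -0.955, -0.296, 0.077], [1.0, -0.001, 0.001, 0.001], [-0.001, -0.296, 0.955, -0.141], [0.0, 0.0, 0.0, 1.0]]
now stn [-264.5 -572.2] 230.4 t 0.15 F [ 0.3  0.9 -0.2] gap 0.0853 -> shift [0.6175, -0.3183, 0.0013] turn [-0.0004, -0.0003, -0.3703]
now stn [-264.5 -572.2] 230.4 t 0.15 F [ 0.3  0.9 -0.2] gap 0.0853 -> shift [0.6174, -0.3179, 0.2647] turn [-0.0004, -0.0003, -0.3703]
```

```bash
sed -i 's/PSI=2.6; O=np.array(\[.5225,-.0005\])/PSI=2.66; O=np.array([.523,-.0005])/' h.py
```

Call:
jog_arm(
  plan=[
    [[0.6175, -0.318, 0], [0, 0, -0.37], 1],
    [[0.6175, -0.318, 0], [0, 0, -0.37], 1],
    [[0.6175, -0.318, 0], [0, 0, -0.37], 1],
    [[0.6175, -0.318, 0], [0, 0, -0.37], 1],
    [[0.6175, -0.318, 0], [0, 0, -0.37], 1],
  ],
)

```text
time: 0.57
tool_pos: [0.4098, -0.4159, 0.231]
tcp_rot: [[0.468, 0.884, -0.0], [0.884, -0.468, 0.0], [0.0, -0.0, -1.0]]
wrist_force: [0.2, -0.5, -0.0]
finger_gap: 0.0854
gripper_force: 0.0
```

```bash
python3 -c "
from h import *
go(0,-250,200)"
```

```text
now stn [-132.3 -409.7] 231.0 t 0.57 F [ 0.2 -0.5 -0. ] gap 0.0854 -> shift [0.3413, 0.0544, 0.0517] turn [-0.0001, -0.0001, -0.1699]
```

Call:
jog_arm(
  plan=[
    [[0.34, 0.054, 0.05], [0, 0, -0.17], 1],
    [[0.34, 0.054, 0.05], [0, 0, -0.17], 1],
    [[0.34, 0.054, 0.05], [0, 0, -0.17], 1],
    [[0.34, 0.054, 0.05], [0, 0, -0.17], 1],
    [[0.34, 0.054, 0.05], [0, 0, -0.17], 1],
  ],
)

```text
time: 0.98
tool_pos: [0.5348, -0.2517, 0.2009]
tcp_rot: [[-0.046, 0.999, -0.0], [0.999, 0.046, 0.0], [0.0, -0.0, -1.0]]
wrist_force: [0.0, -0.6, -0.3]
finger_gap: 0.0855
gripper_force: 0.0
```

```bash
python3 -c "
from h import *
go(0,-250,74)"
```

```text
now stn [ 1.000e-01 -2.514e+02] 200.9 t 0.98 F [ 0.  -0.6 -0.3] gap 0.0855 -> shift [0.0024, -0.0002, 0.2115] turn [-0.0001, -0.0, -0.0002]
```

Excellent tracking. Descend behind the green carton.

Call:
jog_arm(
  plan=[
    [[0.0, 0, 0.07], [0, 0, 0], 1],
    [[0, 0, 0.13], [0, 0, 0], 1],
    [[0, 0, 0.17], [0, 0, 0], 1],
    [[0, 0, 0.2], [0, 0, 0], 1],
    [[0.0, 0, 0.21], [0, 0, 0], 1],
  ],
)

```text
time: 1.4
tool_pos: [0.5318, -0.2518, 0.0713]
tcp_rot: [[-0.041, 0.999, -0.006], [0.999, 0.041, 0.004], [0.004, -0.005, -1.0]]
wrist_force: [-1.4, -0.7, -0.1]
finger_gap: 0.0851
gripper_force: 0.0
```

```bash
python3 - <<'E'
from h import *
go(0,-75,74)
a=cap("scene"); cv2.imwrite("pics/s2.png",cv2.resize(a["frame"][150:350,150:400],None,fx=3,fy=3,interpolation=3))
E
```

```text
now stn [  -2.8 -251.4] 71.3 t 1.4 F [-1.4 -0.7 -0.1] gap 0.0851 -> shift [0.2941, 0.0032, -0.0033] turn [-0.0017, -0.0014, -0.0016]
```

View pics/s2.png

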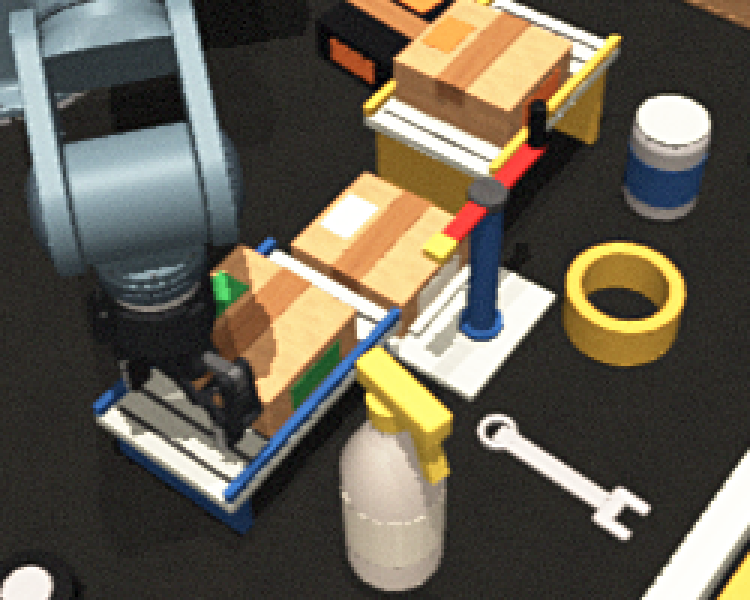

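The picture shows the open gripper between the blue rails, behind the green carton (fingers at about 240,400), touching nothing. I'll push.

Call:
jog_arm(
  plan=[
    [[0.02, 0.003, -0.003], [0, 0, 0], 1],
    [[0.045, 0.003, -0.003], [0, 0, 0], 1],
    [[0.07, 0.003, -0.003], [0, 0, 0], 1],
    [[0.095, 0.003, -0.003], [0, 0, 0], 1],
    [[0.12, 0.003, -0.003], [0, 0, 0], 1],
  ],
)

```text
time: 1.87
tool_pos: [0.534, -0.1808, 0.0792]
tcp_rot: [[-0.042, 0.999, 0.003], [0.999, 0.042, -0.003], [-0.003, 0.003, -1.0]]
wrist_force: [-1.4, -4.2, 3.1]
finger_gap: 0.0857
gripper_force: 2.0
```

Call:
jog_arm(
  plan=[
    [[0.025, 0, 0], [0, 0, 0], 1],
    [[0.05, 0, 0], [0, 0, 0], 1],
    [[0.075, 0, 0], [0, 0, 0], 1],
    [[0.1, 0, 0], [0, 0, 0], 1],
    [[0.12, 0, 0], [0, 0, 0], 1],
  ],
)

```text
time: 2.28
tool_pos: [0.5291, -0.1074, 0.0765]
tcp_rot: [[-0.042, 0.999, -0.001], [0.999, 0.042, 0.001], [0.001, -0.001, -1.0]]
wrist_force: [-0.4, -0.6, -1.6]
finger_gap: 0.0853
gripper_force: 1.0
```

```bash
cat > chk.py <<'E'
from m import *
import sys
def top(zr,xs=(.40,.66),ys=(-.3,.3),cam="top"):
    "rect of the carton-coloured top face at height zr, in station mm"
    d=cap(cam); w=pts(d); H,S,V=cv2.split(cv2.cvtColor(d["frame"],cv2.COLOR_BGR2HSV))
    k=(w[...,0]>xs[0])&(w[...,0]<xs[1])&(w[...,1]>ys[0])&(w[...,1]<ys[1])
    P=blob(w,k,zr); Q=np.array([stn(p) for p in P])
    print(cam,len(P),rect(Q),"z",np.round(np.percentile(P[:,2],[10,50,90]),4),"extent",np.round([np.percentile(Q,1,0)*1e3,np.percentile(Q,99,0)*1e3],1).tolist()); return d
E
python3 - <<'E'
from chk import *
go(0,-70,73)
top((.1,.122)); top((.1,.122),cam="scene")
E
```

```text
now stn [   1.2 -107. ] 76.5 t 2.28 F [-0.4 -0.6 -1.6] gap 0.0853 -> shift [0.0617, -0.0022, 0.0059] turn [-0.0005, -0.0004, -0.0015]
top 1225 (array([  1.9, 249.6]), array([136.4,  69.1]), 0.86) z [0.1099 0.1128 0.1157] extent [[-61.6, 221.0], [61.6, 283.4]]
scene 669 (array([  7. , -36.2]), array([108.3, 103. ]), 0.08) z [0.1074 0.1102 0.1125] extent [[-39.5, -72.4], [60.0, 13.9]]
```

Call:
jog_arm(
  plan=[
    [[0.015, 0, 0], [0, 0, 0], 1],
    [[0.03, 0, 0], [0, 0, 0], 1],
    [[0.045, 0, 0], [0, 0, 0], 1],
    [[0.057, 0, 0], [0, 0, 0], 1],
    [[0.066, 0, 0], [0, 0, 0], 1],
  ],
)

```text
time: 2.8
tool_pos: [0.528, -0.0692, 0.0769]
tcp_rot: [[-0.041, 0.999, -0.001], [0.999, 0.041, 0.0], [0.0, -0.001, -1.0]]
wrist_force: [-0.1, -2.1, -1.1]
finger_gap: 0.0855
gripper_force: 0.8
```

Call:
jog_arm(
  plan=[
    [[0, 0, 0], [0, 0, 0], 1],
  ],
)

```text
time: 2.88
tool_pos: [0.5281, -0.0689, 0.077]
tcp_rot: [[-0.042, 0.999, -0.0], [0.999, 0.042, 0.001], [0.001, -0.0, -1.0]]
wrist_force: [-0.0, -0.8, 0.5]
finger_gap: 0.0854
gripper_force: 0.0
```

```bash
python3 - <<'E'
from chk import *
go(0,-66,76)
top((.1,.122),ys=(-.1,.09),cam="scene")
E
```

```text
now stn [  1.9 -68.5] 77.0 t 2.88 F [-0.  -0.8  0.5] gap 0.0854 -> shift [0.0042, -0.0032, 0.0017] turn [-0.0001, -0.0003, -0.0014]
scene 561 (array([29.6, 18.6]), array([ 76.7, 147.3]), 48.21) z [0.1066 0.1093 0.1112] extent [[-31.9, -47.2], [60.3, 50.7]]
```

Call:
jog_arm(
  plan=[
    [[0.002, 0, 0], [0, 0, 0], 1],
    [[0.004, 0, 0], [0, 0, 0], 1],
    [[-0.01, 0, 0], [0, 0, 0], 1],
    [[-0.03, 0, -0.03], [0, 0, 0], 1],
    [[-0.03, 0, -0.1], [0, 0, 0], 1],
  ],
)

```text
time: 3.35
tool_pos: [0.5252, -0.0885, 0.1321]
tcp_rot: [[-0.039, 0.999, -0.011], [0.999, 0.039, 0.004], [0.004, -0.011, -1.0]]
wrist_force: [0.4, -0.4, 0.9]
finger_gap: 0.0855
gripper_force: 0.0
```

Call:
jog_arm(
  plan=[
    [[-0.05, 0, -0.06], [0, 0, 0], 1],
    [[-0.1, 0, -0.12], [0, 0, 0], 1],
    [[-0.15, 0, -0.18], [0, 0, 0], 1],
    [[-0.2, 0, -0.18], [0, 0, 0], 1],
    [[-0.25, 0, -0.18], [0, 0, 0], 1],
  ],
)

```text
time: 3.77
tool_pos: [0.5369, -0.2421, 0.2504]
tcp_rot: [[-0.04, 0.999, 0.008], [0.999, 0.04, -0.006], [-0.006, 0.007, -1.0]]
wrist_force: [0.2, -0.3, 0.8]
finger_gap: 0.0855
gripper_force: 0.0
```

```bash
python3 - <<'E'
from chk import *
go(0,242,240)
d=top((.1,.122),ys=(-.1,.067)); e=top((.1,.122),ys=(-.1,.067),cam="scene")
o=np.hstack([cv2.resize(d["frame"][150:280,150:400],(400,300)),cv2.resize(e["frame"][120:330,180:400],(400,300))]); cv2.imwrite("pics/p3.png",o)
E
```

```text
now stn [   2.6 -242. ] 250.4 t 3.77 F [ 0.2 -0.3  0.8] gap 0.0855 -> shift [0.8067, -0.0095, 0.0124] turn [0.0024, 0.0019, -0.0019]
top 1954 (array([-1.7, -2.4]), array([108.9, 119.6]), 89.02) z [0.107  0.1097 0.1125] extent [[-59.6, -55.7], [57.3, 52.1]]
scene 1580 (array([ 0.4, -4.6]), array([113.7, 123.3]), 89.91) z [0.1066 0.1091 0.1112] extent [[-58.4, -60.0], [59.8, 49.4]]
```

View pics/p3.png

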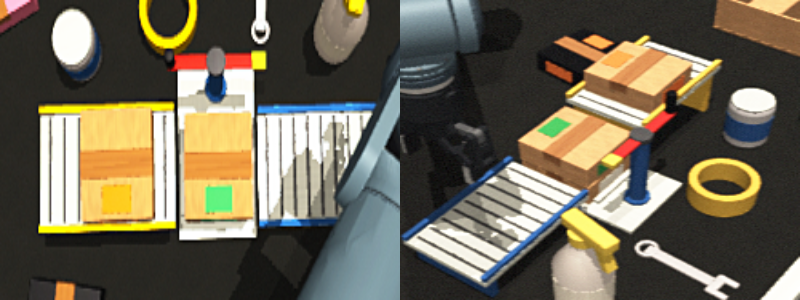

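The green carton lies flat on the base (top at z 0.110 m), about 2 mm off, with edges parallel. It looks good in both views (218,165 and 577,150), so I'm moving across to the high ledge.

Call:
jog_arm(
  plan=[
    [[0.065, -0.005, 0], [0, 0, 0], 1],
    [[0.13, -0.008, 0], [0, 0, 0], 1],
    [[0.195, -0.009, 0], [0, 0, 0], 1],
    [[0.26, -0.009, 0], [0, 0, 0], 1],
    [[0.325, -0.009, 0], [0, 0, 0], 1],
  ],
)

```text
time: 4.28
tool_pos: [0.521, -0.0417, 0.2444]
tcp_rot: [[-0.04, 0.999, -0.001], [0.999, 0.04, 0.001], [0.001, -0.001, -1.0]]
wrist_force: [0.9, -1.1, 0.6]
finger_gap: 0.0854
gripper_force: 0.0
```

Call:
jog_arm(
  plan=[
    [[0.065, 0, 0], [0, 0, 0], 1],
    [[0.13, 0, 0], [0, 0, 0], 1],
    [[0.195, 0, 0], [0, 0, 0], 1],
    [[0.26, 0, 0], [0, 0, 0], 1],
    [[0.325, 0, 0], [0, 0, 0], 1],
  ],
)

```text
time: 4.7
tool_pos: [0.513, 0.1534, 0.2446]
tcp_rot: [[-0.041, 0.999, -0.0], [0.999, 0.041, 0.0], [0.0, -0.0, -1.0]]
wrist_force: [1.4, -0.2, -0.2]
finger_gap: 0.0856
gripper_force: 0.0
```

Call:
jog_arm(
  plan=[
    [[0.065, 0, 0], [0, 0, 0], 1],
    [[0.12, 0, 0], [0, 0, 0], 1],
    [[0.155, 0, 0], [0, 0, 0], 1],
    [[0.155, 0, 0], [0, 0, 0], 1],
  ],
)

```text
time: 5.03
tool_pos: [0.5089, 0.2478, 0.2444]
tcp_rot: [[-0.046, 0.999, -0.001], [0.999, 0.046, 0.001], [0.001, -0.001, -1.0]]
wrist_force: [0.6, 0.0, -0.2]
finger_gap: 0.0853
gripper_force: 0.0
```

```bash
python3 - <<'E'
from chk import *
go(0,244,124)
e=top((.15,.172),ys=(.05,.3),cam="scene"); top((.1,.122),ys=(-.1,.067),cam="scene")
E
```

```text
now stn [ -2.6 248.7] 244.4 t 5.03 F [ 0.6  0.  -0.2] gap 0.0853 -> shift [-0.008, 0.0046, 0.2006] turn [-0.0004, -0.0004, -0.0002]
scene 1391 (array([  0.8, 153.3]), array([116.3, 122.9]), 89.45) z [0.1582 0.1618 0.164 ] extent [[-58.0, 96.3], [60.7, 207.4]]
scene 1578 (array([ 0.6, -4.5]), array([114.3, 121.2]), 89.82) z [0.1067 0.1091 0.1114] extent [[-58.0, -60.3], [60.1, 49.0]]
```

Call:
jog_arm(
  plan=[
    [[-0.004, 0.004, 0.06], [0, 0, 0], 1],
    [[-0.004, 0.004, 0.12], [0, 0, 0], 1],
    [[-0.004, 0.004, 0.165], [0, 0, 0], 1],
    [[-0.004, 0.004, 0.195], [0, 0, 0], 1],
    [[-0.004, 0.004, 0.198], [0, 0, 0], 1],
  ],
)

```text
time: 5.55
tool_pos: [0.5096, 0.2398, 0.1213]
tcp_rot: [[-0.039, 0.999, -0.009], [0.999, 0.039, -0.002], [-0.002, -0.009, -1.0]]
wrist_force: [-0.6, -0.3, -0.6]
finger_gap: 0.0856
gripper_force: 0.0
```

Call:
jog_arm(
  plan=[
    [[-0.02, 0, 0], [0, 0, 0], 1],
    [[-0.045, 0, 0], [0, 0, 0], 1],
    [[-0.07, 0, 0], [0, 0, 0], 1],
    [[-0.095, 0, 0], [0, 0, 0], 1],
    [[-0.12, 0, 0], [0, 0, 0], 1],
  ],
)

```text
time: 5.97
tool_pos: [0.5167, 0.1687, 0.1283]
tcp_rot: [[-0.04, 0.999, 0.004], [0.999, 0.04, 0.001], [0.001, 0.004, -1.0]]
wrist_force: [0.8, 2.8, -0.6]
finger_gap: 0.0856
gripper_force: 1.0
```

```bash
python3 - <<'E'
from chk import *
go(0,69,126)
e=top((.15,.172),ys=(-.1,.3),cam="scene"); 
E
```

```text
now stn [  1.6 169.3] 128.3 t 5.97 F [ 0.8  2.8 -0.6] gap 0.0856 -> shift [-0.1672, -0.0016, 0.0037] turn [0.0012, -0.0003, -0.002]
scene 1563 (array([  0. , 110.7]), array([134.8, 123.2]), 89.7) z [0.1578 0.162  0.1641] extent [[-57.8, 44.0], [60.5, 169.4]]
```

Call:
jog_arm(
  plan=[
    [[-0.025, 0, 0], [0, 0, 0], 1],
    [[-0.05, 0, 0], [0, 0, 0], 1],
    [[-0.075, 0, 0], [0, 0, 0], 1],
    [[-0.098, 0, 0], [0, 0, 0], 1],
    [[-0.115, 0, 0], [0, 0, 0], 1],
  ],
)

```text
time: 6.43
tool_pos: [0.5194, 0.1, 0.128]
tcp_rot: [[-0.04, 0.999, 0.003], [0.999, 0.04, 0.0], [0.0, 0.003, -1.0]]
wrist_force: [-0.1, 2.2, -0.0]
finger_gap: 0.0851
gripper_force: 1.1
```

Call:
jog_arm(
  plan=[
    [[-0.012, 0, 0], [0, 0, 0], 1],
    [[-0.024, 0, 0], [0, 0, 0], 1],
    [[-0.034, 0, 0], [0, 0, 0], 1],
    [[-0.042, 0, 0], [0, 0, 0], 1],
    [[-0.046, 0, 0], [0, 0, 0], 1],
  ],
)

```text
time: 6.85
tool_pos: [0.5197, 0.0734, 0.1264]
tcp_rot: [[-0.041, 0.999, 0.001], [0.999, 0.041, 0.0], [0.0, 0.001, -1.0]]
wrist_force: [0.5, 4.2, 3.8]
finger_gap: 0.0854
gripper_force: 2.1
```

```bash
python3 - <<'E'
from chk import *
go(0,66,126)
e=top((.145,.164),ys=(-.1,.09),cam="scene"); cv2.imwrite("pics/p4.png",cv2.resize(e["frame"][120:330,160:400],(720,600)))
E
```

```text
now stn [ 0.1 74. ] 126.4 t 6.85 F [0.5 4.2 3.8] gap 0.0854 -> shift [-0.0133, -0.0001, 0.0006] turn [0.0002, -0.0001, -0.0018]
scene 1780 (array([-1.1, 15.1]), array([133.8, 123.7]), 88.62) z [0.1542 0.159  0.161 ] extent [[-59.0, -50.5], [59.4, 73.3]]
```

View pics/p4.png

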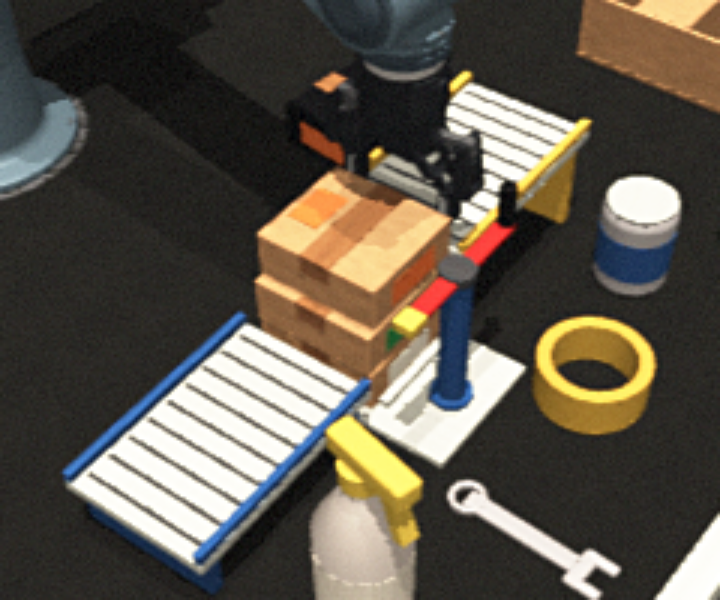

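The orange carton is on the column, top at z 0.159 m, still about 9 mm short in -y (leading top edge at 258,240 to 370,315). Pushing the last bit and backing off.

Call:
jog_arm(
  plan=[
    [[-0.006, 0, 0], [0, 0, 0], 1],
    [[-0.011, 0, 0], [0, 0, 0], 1],
    [[-0.015, 0, 0], [0, 0, 0], 1],
    [[-0.015, 0, 0], [0, 0, 0], 1],
    [[0.0, 0, 0], [0, 0, 0], 1],
  ],
)

```text
time: 7.32
tool_pos: [0.5193, 0.0724, 0.1257]
tcp_rot: [[-0.04, 0.999, -0.001], [0.999, 0.04, -0.002], [-0.002, -0.001, -1.0]]
wrist_force: [-0.1, 0.3, 0.0]
finger_gap: 0.0855
gripper_force: 0.0
```

Call:
jog_arm(
  plan=[
    [[0.03, 0, 0], [0, 0, 0], 1],
    [[0.06, 0, -0.05], [0, 0, 0], 1],
    [[0.1, 0, -0.11], [0, 0, 0], 1],
    [[0.16, 0, -0.17], [0, 0, 0], 1],
    [[0.22, 0, -0.18], [0, 0, 0], 1],
  ],
)

```text
time: 7.73
tool_pos: [0.5159, 0.202, 0.2373]
tcp_rot: [[-0.039, 0.999, 0.007], [0.999, 0.039, -0.001], [-0.001, 0.007, -1.0]]
wrist_force: [1.1, -0.9, 0.3]
finger_gap: 0.0855
gripper_force: 0.0
```

```bash
cat > side.py <<'E'
from chk import *
def run(name):
    d=top((.148,.166),ys=(-.1,.08)); e=top((.148,.166),ys=(-.1,.08),cam="scene")
    # visible side faces in the scene view: plane positions by height band
    w=pts(e); S=(w[...,:2]-O)@np.array([[np.cos(np.radians(PSI)),-np.sin(np.radians(PSI))],[np.sin(np.radians(PSI)),np.cos(np.radians(PSI))]])*1000; z=w[...,2]
    for n,a,b in(("base",.03,.055),("low",.067,.105),("high",.117,.155)):
        k=(z>a)&(z<b); f=k&(abs(S[...,0])<50)&(S[...,1]<-40)&(S[...,1]>-75); g=k&(abs(S[...,1])<45)&(S[...,0]>45)&(S[...,0]<75)
        print(n,"-y face",f.sum(),np.round(np.percentile(S[f][:,1],[25,50,75]),1),"+x face",g.sum(),np.round(np.percentile(S[g][:,0],[25,50,75]),1) if g.sum() else "")
    o=np.hstack([cv2.resize(d["frame"][150:280,150:400],(400,300)),cv2.resize(e["frame"][120:330,180:400],(400,300))]); cv2.imwrite(f"pics/{name}.png",o)
E
python3 - <<'E'
from side import *
go(105,74,250); run("p5")
E
```

```text
now stn [  2.3 202.6] 237.3 t 7.73 F [ 1.1 -0.9  0.3] gap 0.0855 -> shift [-0.2131, 0.173, -0.0198] turn [0.0021, 0.0004, -0.0024]
top 2150 (array([-1.7, -2. ]), array([109.2, 120.2]), 88.95) z [0.157  0.1599 0.1626] extent [[-61.5, -55.3], [56.4, 52.4]]
scene 1697 (array([-0.5, -4.1]), array([122.1, 114.4]), 0.07) z [0.1561 0.1591 0.1611] extent [[-59.3, -59.6], [59.2, 50.0]]
base -y face 108 [-57.8 -56.9 -56. ] +x face 122 [59.8 60.4 60.9]
low -y face 299 [-59.7 -58.9 -58.2] +x face 75 [59.  59.5 59.9]
high -y face 338 [-59.  -58.2 -57.4] +x face 215 [58.  58.6 59.1]
```

View pics/p5.png

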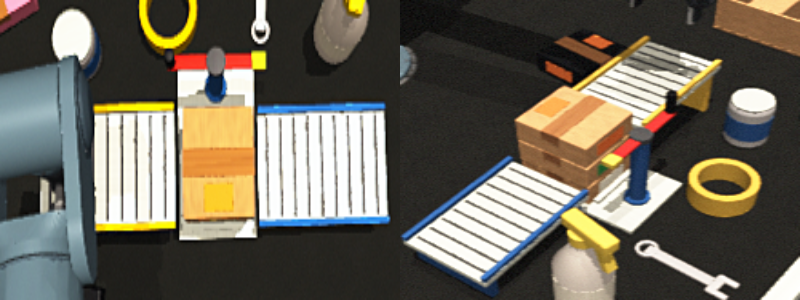

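All three cartons line up within about 2 mm, with the top at z 0.160 m. Next is the latch: its knob was measured at station (104,70), so it is at about 0 rad.

Call:
jog_arm(
  plan=[
    [[-0.05, 0.04, -0.02], [0, 0, 0], 1],
    [[-0.1, 0.08, -0.02], [0, 0, 0], 1],
    [[-0.15, 0.12, -0.02], [0, 0, 0], 1],
    [[-0.2, 0.155, -0.02], [0, 0, 0], 1],
    [[-0.22, 0.173, -0.02], [0, 0, 0], 1],
  ],
)

```text
time: 8.25
tool_pos: [0.6245, 0.0701, 0.2433]
tcp_rot: [[-0.038, 0.999, -0.002], [0.999, 0.038, -0.002], [-0.002, -0.002, -1.0]]
wrist_force: [-0.5, 0.4, -0.7]
finger_gap: 0.0856
gripper_force: 0.0
```

Call:
jog_arm(
  plan=[
    [[0, 0, 0], [0, 0, 0], 1],
    [[0, 0, 0], [0, 0, 0], 1],
  ],
)

```text
time: 8.42
tool_pos: [0.6228, 0.0732, 0.2432]
tcp_rot: [[-0.039, 0.999, -0.003], [0.999, 0.039, -0.0], [-0.0, -0.003, -1.0]]
wrist_force: [-1.1, 0.3, 0.5]
finger_gap: 0.0853
gripper_force: 0.0
```

```bash
python3 - <<'E'
from h import *
go(104.5,70,187)
c=robot.capture("wrist"); cv2.imwrite("pics/w1.png",c["frame"])
E
```

```text
now stn [103.1  68.9] 243.2 t 8.42 F [-1.1  0.3  0.5] gap 0.0853 -> shift [0.0018, 0.0025, 0.0937] turn [-0.0009, 0.0001, -0.0022]
```

View pics/w1.png

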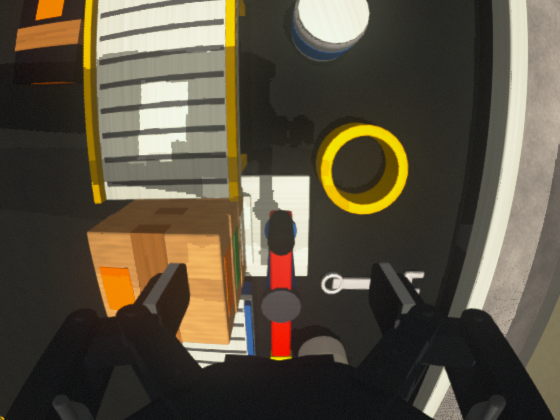

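The wrist view shows the black knob top at (283,232), centred between the fingers (175,285 and 390,285). I'll lower and grip it.

Call:
jog_arm(
  plan=[
    [[0.002, 0.002, 0.03], [0, 0, 0], 1],
    [[0.002, 0.002, 0.06], [0, 0, 0], 1],
    [[0.002, 0.002, 0.085], [0, 0, 0], 1],
    [[0.002, 0.002, 0.091], [0, 0, 0], 1],
    [[0.002, 0.002, 0.091], [0, 0, 0], 0.15],
  ],
  grip_force=30,
)

```text
time: 8.88
tool_pos: [0.6227, 0.0764, 0.1885]
tcp_rot: [[-0.043, 0.999, -0.004], [0.999, 0.043, 0.0], [0.0, -0.004, -1.0]]
wrist_force: [0.5, 1.0, 0.2]
finger_gap: 0.075
gripper_force: 0.0
```

Call:
jog_arm(
  plan=[
    [[0, 0, 0], [0, 0, 0], 0.1],
    [[0, 0, 0], [0, 0, 0], 0.1],
    [[0, 0, 0], [0, 0, 0], 0.1],
    [[0, 0, 0], [0, 0, 0], 0.1],
    [[0, 0, 0], [0, 0, 0], 0.1],
  ],
)

```text
time: 9.3
tool_pos: [0.6248, 0.0753, 0.1911]
tcp_rot: [[-0.041, 0.999, 0.001], [0.999, 0.041, 0.0], [0.0, 0.001, -1.0]]
wrist_force: [-1.4, -1.0, 3.3]
finger_gap: 0.0148
gripper_force: 29.2
```

```bash
cat > arc.py <<'E'
from h import *
import sys
# rows along the arc from the measured pose; args: latch angles in degrees (clockwise)
s=robot.state(); p=np.array(s["tool_pos"]); R=np.array(s["tcp_rot"]); q=stn(p)*1000-[105,0]
print("knob est stn",np.round(q,1),"r",round(np.hypot(*q),1),"latch deg",round(np.degrees(np.arctan2(q[0],q[1])),1),"F",np.round(s["wrist_force"],1),"gap",round(s["finger_gap"],4),"z",round(p[2],4),"t",s["time"])
for a in map(float,sys.argv[1:]):
    t=np.radians(a); go(105+70*np.sin(t),70*np.cos(t),188,90-a)
E
python3 arc.py 6 12 18 24 30
```

```text
knob est stn [ 0.2 71. ] r 71.0 latch deg 0.1 F [-1.4 -1.   3.3] gap 0.0148 z 0.1911 t 9.3
now stn [105.2  71. ] 191.1 t 9.3 F [-1.4 -1.   3.3] gap 0.0148 -> shift [-0.0023, 0.0119, 0.0052] turn [0.0004, -0.0, 0.0316]
now stn [105.2  71. ] 191.1 t 9.3 F [-1.4 -1.   3.3] gap 0.0148 -> shift [-0.0042, 0.024, 0.0052] turn [0.0004, -0.0, 0.065]
now stn [105.2  71. ] 191.1 t 9.3 F [-1.4 -1.   3.3] gap 0.0148 -> shift [-0.0073, 0.0358, 0.0052] turn [0.0004, -0.0001, 0.0983]
now stn [105.2  71. ] 191.1 t 9.3 F [-1.4 -1.   3.3] gap 0.0148 -> shift [-0.0116, 0.0472, 0.0053] turn [0.0004, -0.0001, 0.1316]
now stn [105.2  71. ] 191.1 t 9.3 F [-1.4 -1.   3.3] gap 0.0148 -> shift [-0.0171, 0.0581, 0.0053] turn [0.0004, -0.0001, 0.165]
```

Call:
jog_arm(
  plan=[
    [[-0.0006, 0.012, 0], [0, 0, 0.033], 0.1],
    [[-0.0025, 0.024, 0], [0, 0, 0.067], 0.1],
    [[-0.006, 0.036, 0], [0, 0, 0.1], 0.1],
    [[-0.01, 0.0475, 0], [0, 0, 0.133], 0.1],
    [[-0.016, 0.058, 0], [0, 0, 0.167], 0.1],
  ],
)

```text
time: 9.72
tool_pos: [0.6603, 0.0668, 0.1911]
tcp_rot: [[0.469, 0.883, 0.001], [0.883, -0.469, -0.001], [0.0, 0.001, -1.0]]
wrist_force: [0.5, -0.6, 2.6]
finger_gap: 0.015
gripper_force: 29.3
```

```bash
python3 arc.py 36 42 48 54 60
```

```text
knob est stn [35.3 60.9] r 70.4 latch deg 30.1 F [ 0.5 -0.6  2.6] gap 0.015 z 0.1911 t 9.7167
now stn [140.3  60.9] 191.1 t 9.72 F [ 0.5 -0.6  2.6] gap 0.015 -> shift [-0.0012, 0.012, 0.0052] turn [0.0004, -0.0, 0.0297]
now stn [140.3  60.9] 191.1 t 9.72 F [ 0.5 -0.6  2.6] gap 0.015 -> shift [-0.0029, 0.0241, 0.0052] turn [0.0004, -0.0001, 0.0631]
now stn [140.3  60.9] 191.1 t 9.72 F [ 0.5 -0.6  2.6] gap 0.015 -> shift [-0.006, 0.0359, 0.0053] turn [0.0004, -0.0001, 0.0964]
now stn [140.3  60.9] 191.1 t 9.72 F [ 0.5 -0.6  2.6] gap 0.015 -> shift [-0.0102, 0.0474, 0.0053] turn [0.0004, -0.0001, 0.1297]
now stn [140.3  60.9] 191.1 t 9.72 F [ 0.5 -0.6  2.6] gap 0.015 -> shift [-0.0156, 0.0583, 0.0053] turn [0.0004, -0.0001, 0.1631]
```

Call:
jog_arm(
  plan=[
    [[-0.0006, 0.012, 0], [0, 0, 0.033], 0.1],
    [[-0.0025, 0.024, 0], [0, 0, 0.065], 0.1],
    [[-0.006, 0.036, 0], [0, 0, 0.098], 0.1],
    [[-0.01, 0.0475, 0], [0, 0, 0.131], 0.1],
    [[-0.0156, 0.058, 0], [0, 0, 0.165], 0.1],
  ],
)

```text
time: 10.13
tool_pos: [0.6867, 0.0422, 0.1911]
tcp_rot: [[0.845, 0.535, 0.001], [0.535, -0.845, -0.001], [0.001, 0.001, -1.0]]
wrist_force: [-0.5, -0.1, 1.7]
finger_gap: 0.015
gripper_force: 29.4
```

```bash
python3 arc.py 66 78 90 91.5
```

```text
knob est stn [60.5 35. ] r 69.9 latch deg 59.9 F [-0.5 -0.1  1.7] gap 0.015 z 0.1911 t 10.1333
now stn [165.5  35. ] 191.1 t 10.13 F [-0.5 -0.1  1.7] gap 0.015 -> shift [-0.0005, 0.0123, 0.0052] turn [0.0003, -0.0002, 0.0314]
now stn [165.5  35. ] 191.1 t 10.13 F [-0.5 -0.1  1.7] gap 0.015 -> shift [-0.0054, 0.0362, 0.0053] turn [0.0003, -0.0002, 0.0981]
now stn [165.5  35. ] 191.1 t 10.13 F [-0.5 -0.1  1.7] gap 0.015 -> shift [-0.0152, 0.0585, 0.0053] turn [0.0003, -0.0003, 0.1647]
now stn [165.5  35. ] 191.1 t 10.13 F [-0.5 -0.1  1.7] gap 0.015 -> shift [-0.0167, 0.0612, 0.0053] turn [0.0003, -0.0003, 0.1731]
```

Call:
jog_arm(
  plan=[
    [[-0.0006, 0.012, 0], [0, 0, 0.033], 0.1],
    [[-0.0025, 0.024, 0], [0, 0, 0.065], 0.1],
    [[-0.006, 0.036, 0], [0, 0, 0.098], 0.1],
    [[-0.01, 0.0475, 0], [0, 0, 0.131], 0.1],
    [[-0.0153, 0.0585, 0], [0, 0, 0.165], 0.1],
  ],
)

```text
time: 10.55
tool_pos: [0.6975, 0.0076, 0.1911]
tcp_rot: [[0.999, 0.046, 0.0], [0.046, -0.999, -0.0], [0.0, 0.0, -1.0]]
wrist_force: [-2.6, -0.5, 2.8]
finger_gap: 0.0151
gripper_force: 29.6
```

Call:
jog_arm(
  plan=[
    [[0, 0.002, 0], [0, 0, 0], 0.1],
    [[0, 0.004, 0], [0, 0, 0], 0.1],
    [[0, 0.004, 0], [0, 0, 0], 0.1],
  ],
)

```text
time: 10.8
tool_pos: [0.6975, 0.0076, 0.1911]
tcp_rot: [[0.999, 0.052, 0.001], [0.052, -0.999, 0.004], [0.001, -0.004, -1.0]]
wrist_force: [-1.7, 5.6, 1.8]
finger_gap: 0.0147
gripper_force: 29.8
```

```bash
python3 arc.py 90
```

```text
knob est stn [69.7  0. ] r 69.7 latch deg 90.0 F [-1.7  5.6  1.8] gap 0.0147 z 0.1911 t 10.8
now stn [174.7   0. ] 191.1 t 10.8 F [-1.7  5.6  1.8] gap 0.0147 -> shift [0.0005, 0.0, 0.0052] turn [-0.0011, -0.0003, 0.0016]
```

The latch is at 90.0° against its stop. Under extra push the force rose and it did not move. I'll release and lift away.

Call:
jog_arm(
  plan=[
    [[0, 0, 0], [0, 0, 0], 0.6],
    [[0, 0, 0], [0, 0, 0], 0.6],
    [[0, 0, 0], [0, 0, 0], 0.6],
    [[0, 0, 0], [0, 0, 0], 0.6],
    [[0, 0, -0.02], [0, 0, 0], 0.6],
  ],
)

```text
time: 11.22
tool_pos: [0.6957, 0.0057, 0.1994]
tcp_rot: [[0.999, 0.05, -0.006], [0.05, -0.999, 0.001], [-0.006, -0.001, -1.0]]
wrist_force: [0.1, 0.4, -1.4]
finger_gap: 0.0512
gripper_force: 0.0
```

Call:
jog_arm(
  plan=[
    [[0, 0, -0.05], [0, 0, 0], 0.6],
    [[0, 0, -0.1], [0, 0, 0], 0.6],
    [[0, 0, -0.15], [0, 0, 0], 0.6],
    [[0, 0, -0.2], [0, 0, 0], 0.6],
    [[0, 0, -0.2], [0, 0, 0], 0.6],
  ],
)

```text
time: 11.63
tool_pos: [0.7, 0.0052, 0.3324]
tcp_rot: [[0.999, 0.05, 0.014], [0.05, -0.999, -0.002], [0.014, 0.003, -1.0]]
wrist_force: [1.0, 0.5, 2.2]
finger_gap: 0.051
gripper_force: 0.0
```

Call:
jog_arm(
  plan=[
    [[0, -0.06, 0], [0, 0, 0], 0.6],
    [[0, -0.12, 0], [0, 0, 0], 0.6],
    [[0, -0.18, 0], [0, 0, 0], 0.6],
    [[0, -0.24, 0], [0, 0, 0], 0.6],
    [[0, -0.3, 0], [0, 0, 0], 0.6],
  ],
)

```text
time: 12.05
tool_pos: [0.6881, 0.1869, 0.3233]
tcp_rot: [[0.999, 0.05, 0.001], [0.05, -0.999, 0.0], [0.001, 0.0, -1.0]]
wrist_force: [0.1, 0.1, 0.4]
finger_gap: 0.0511
gripper_force: 0.0
```

```bash
python3 - <<'E'
from side import *
run("p6"); d=cap("top"); w=pts(d); H,S,V=cv2.split(cv2.cvtColor(d["frame"],cv2.COLOR_BGR2HSV))
k=((H<8)|(H>172))&(S>150)&(V>80)&(w[...,2]>.16)&(w[...,2]<.185)&(w[...,0]>.5)&(w[...,0]<.75)&(abs(w[...,1])<.12); P=w[k]; print("red",len(P),rect(np.array([stn(p) for p in P])))
E
```

```text
top 2074 (array([-2., -2.]), array([109.2, 119.7]), 88.96) z [0.1571 0.1598 0.1625] extent [[-61.6, -55.3], [56.3, 52.5]]
scene 1583 (array([ 1., -4.]), array([113.1, 127.4]), 89.59) z [0.1561 0.1591 0.161 ] extent [[-59.7, -59.8], [58.8, 50.1]]
base -y face 114 [-57.5 -56.6 -55.9] +x face 125 [59.8 60.4 61. ]
low -y face 304 [-59.7 -58.9 -58.2] +x face 193 [59.2 59.8 60.4]
high -y face 329 [-59.1 -58.3 -57.6] +x face 172 [58.  58.6 59.1]
red 225 (array([111.2,   0.4]), array([ 14.9, 117.3]), 88.74)
```

View pics/p6.png

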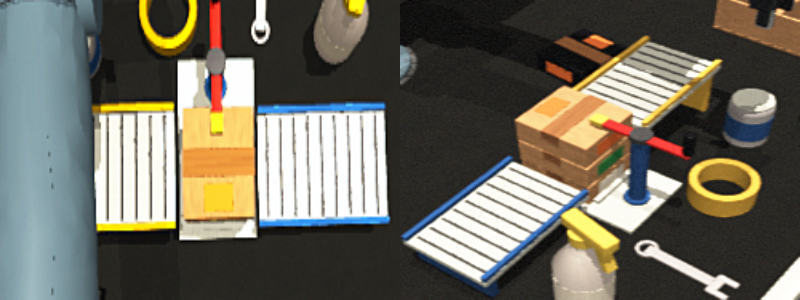

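The final views show the column flush and the latch closed, with its yellow tip over the column (217,122). The gripper is clear and the bystanders are where they were.

Call:
jog_arm(
  plan=[
    [[0, 0, 0], [0, 0, 0], 0.6],
    [[0, 0, 0], [0, 0, 0], 0.6],
    [[0, 0, 0], [0, 0, 0], 0.6],
  ],
)

```text
time: 12.45
tool_pos: [0.6885, 0.184, 0.3224]
tcp_rot: [[0.999, 0.049, 0.0], [0.049, -0.999, -0.0], [0.0, 0.0, -1.0]]
wrist_force: [0.5, -0.0, 0.3]
finger_gap: 0.0513
gripper_force: 0.0
```

```bash
python3 -c "
from cell import robot
print(robot.finish_job())"
```

```text
the job is handed in; nothing more can be done
None
```

The job is handed in after about 12.5 s of the 72 s: both cartons are on the column with faces within about 2.5 mm of each other, and the latch is closed against its stop with its tongue over the column; no verdict came back.

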